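# Pull out the trolley handle of a child's case and lift it ready to go

### The arm

A 6-joint arm with a two-finger parallel gripper is mounted at the origin on the work surface. World frame = base frame: x ahead of the robot, y to its left, z up, the work surface at z = 0. Lengths are in m, angles in rad, forces in N, time in s.
With the tool pointing down it reaches from about 0.275 to 0.825 m from the base axis. Payload 5.2 kg.
Tool frame: the origin (TCP) lies at the very end of the fingers, on their centre line; the grasp point (between the pads) lies 19 mm behind it; y points along the fingers, x is the direction in which the jaws open and shut, and the axes are right-handed (so a half turn about y gives the same grasp; the last joint's range is limited). The gripper opens to 93 mm and grips with 3 to 60 N. Pads are 15 mm wide; open, the fingers measure 128 mm over their backs; the gripper's body (75 mm by 188 mm) begins 65 mm behind the grasp point.
Start: joints at [-0.203, 0.259, 1.535, -0, 1.348, -0.203], TCP at [0.55, 0, 0.219] pointing down, gripper open.
Joint ranges: [-3.14, 3.14], [-0.91, 2.08], [0.19, 2.58], [-1.22, 4.36], [0.22, 2.71], [-3.12, 3.12]. Speed limits (rad/s): [2.57, 2.57, 3.14, 3.14, 3.14, 3.14].

### API

Orientations are given as a unit quaternion [w, x, y, z].
In Python, from plant import bot, get_state, viewer, job gives the robot as it stands. Calls block until the motion is done:
- bot.move_ptp(position, orientation): joint-space move of the TCP to a pose.
- bot.move_straight(position, v=0.15, orientation=None, threshold=None): straight line of the TCP; orientation=None keeps the orientation; v is the mean speed in m/s. With threshold (N) it stops when the force on the tool has changed by that much, and returns True; else False.
- bot.movej(angles): joint-space move.
- bot.let_go() and bot.gripper_close(grip_force=None): open the fingers fully, or close them until they stop; grip_force is the grip in N (None keeps the last).
- bot.sleep(seconds).
- bot.inverse_kinematics(position, orientation): joint angles nearest the present ones, or None.
- get_state(): the state.
- viewer.snapshot(name): name is "scene" or "side" or "wrist"; returns a dict with "img" (384x512x3 uint8, red, green, blue), "z_map" (384x512 float32, m along the optical axis (not along the pixel's ray), 0 where there is no reading), "K" (3x3 intrinsics, pixels), "R" (3x3) and "t" (3): a world point X has camera coordinates R X + t. Camera axes: x right, y down, z forward; pixel columns grow to the right and rows downward; lengths in m; the calibration is good to about 2 mm. A picture is of the moment at which its call begins.
A pose or a line that the arm cannot do raises bot.MotionError and nothing moves.
- job.hand_in(): hands the job in, once; it reports no verdict.
The state is a dict: "clock": time; "q": joint angles; "qvel": joint speeds; "effort": joint torques, N m; "ee_pos": TCP position; "orientation": TCP orientation; "contact_force": force on the tool from outside, world axes, zero at the start; "moment": the same for the moment, N m; "width": finger opening in m.
Only numpy, scipy, OpenCV 4.12 (cv2) and the standard library are available. Lean on these libraries where they do the work, as an engineer would, in place of code of your own. Each camera call takes 0.05 s, during which the arm holds its last target.

### The job

Get the child's trolley case ready to go: first swing the lamp's arm away to the side until no part of it is over the case. Then, with the case lying where it is, press in the button in the handle's grip, pull the handle out past its first stop to the second one, and let the button spring back so that the handle locks there. Last, take the grip bar beside the button, raise that end of the case until the bar is about 10 cm higher than it lay, the far end staying on the table, and finish like that, still holding it up; do not drag the case about, and leave the cup, the plate and the books alone.

Things in the scene. Friction and masses are not known exactly. Their poses are not given: they have to be found in the camera images.
- case: Child's ribbed hard-shell trolley case, 1.4 kg, lying loose. Origin: at table height, below the middle of the stowed grip bar; x from the grip to the castor end, y left, z up. Shell: x = 48 to 428 mm, 250 wide (y), 125 high; guide tubes 20 wide at y = +-55 stand up to z = 149. When the grip end is raised it rocks on the shell's far bottom edge (x = 428 mm, 588 from the bar at the second stop).
- handle (a joint): Pull-out of the telescopic handle along the case's -x: 0 m stowed, first stop 0.080, second stop 0.160 (end of travel 0.161). A sprung bolt locks it both ways at 0, 0.080 and 0.160 (play 1.5 mm) whenever the button is out; with the button held fully in it slides freely with about 1.5 N friction, past the first stop too. If the button is let go in between, the bolt snaps in at the next stop.
- grip: Grip of the pull handle: black round bar, 22 mm thick, 150 mm long, level across the case, its axis 148 mm above the table while the case is flat. Origin: middle of the bar, on its axis; x towards the case, y along the bar. Blocks 24 mm wide at y = +-55 mm join it to the tubes, so the bar is bare from y = -43 to 43 apart from the button. 37 mm free between bar and shell when stowed.
- button_face (a point): Middle of the outer face of the release button, grey, 24 mm along the bar by 12 mm high, in the middle of the bar on its side away from the case. It stands 5 mm proud of the bar (face 16 mm from the bar's axis) and is pressed along the case's +x, so that a gripper closing across the bar there squeezes it in.
- button (a joint): Travel of the button: 0 m out (bolt locks), 0.005 fully in (flush with the bar, bolt free). Spring: 4 N to start, 9 N fully in; it springs out by itself.
- lamp_arm (a joint): Angle of the lamp's arm about its upright post: 0 with the arm along the lamp's x axis, growing clockwise seen from above (away from the robot, towards the right); it starts within 0.15 of 0, limits -0.45 and 1.5 rad. Stiff hinge (0.2 N m), stays where it is left.
- lamp_hinge (a point): Point on the lamp's post axis at the height of the middle of the arm, 262 mm above the table. The lamp (white foot 140 mm across, post 16 mm thick, top of the hub 278 mm high) is fixed, to the right of the case.
- lamp_tip (a point): Middle of the free end of the lamp's arm, 400 mm from the hinge, 262 mm high. The arm is straight and level: a bar 16 mm wide and 14 mm high from the hinge to 200 mm, then the light head, 36 mm wide and 16 mm high, to the tip.
- cup: Lidded beige drinking cup, 113 mm high, 88 mm across with a handle, left of the case. Origin under its middle. Bystander.
- plate: Small blue-grey plate, 150 mm across, 16 mm high. Origin under its middle. Bystander.
- books: Two small picture books stacked, 110 x 150 mm, 38 mm high, on the right. Origin under their middle. Bystander.

How it is judged:
On the way, in this order (a step that is already met when the one before it is completed fails the run):
1. the lamp's arm is swung to the side, clear of the case (y of lamp_tip in the frame of case below -0.145 m), for 0.2 s.
2. with the case lying flat, the handle is out at its second stop and the button has sprung back, so it is locked (value of joint handle above 0.154 m and value of joint button below 0.002 m and angle between case's own z axis and vertical below 0.05 rad), for 0.2 s.
At the end, for the whole second after the job is handed in: Fingers hold the bar with over 2 N, 198 to 298 mm above the table (50 to 150 mm up), the case tilted over 0.06 rad and still; handle over 0.154 m out, button less than 2 mm in; lamp tip over 145 mm right of the case's middle line (y of lamp_tip in the frame of case below -0.145 m and value of joint handle above 0.154 m and value of joint button below 0.002 m and contact force between the fingers and grip above 2 N and height (world z) of grip between 0.198 and 0.298 m and linear speed of case below 0.03 m/s and angle between case's own z axis and vertical above 0.06 rad); the arm keeps its last pose, push and grip.
It fails at once if the case is dragged more than about 60 mm along the table ((angle between case's own z axis and vertical below 0.03 rad and distance of case from where it was at the start of the episode above 0.06 m) or distance of case from where it was at the start of the episode above 0.15 m).
It fails at once if the cup, the plate or the books are moved more than 30 mm (distance of any of cup, plate, books from where it was at the start of the episode above 0.03 m).
It also fails if it takes over 61 s, if anything falls off the work surface, if the arm or the gripper's body presses on something with over 40 N, if the wrist force passes 120 N, or if a joint passes its speed limit or range.

## Working session

There is one attempt and no reset: what is moved stays moved. The work goes in short steps, each a Python script; the robot and the scene stay as the last script left them, time stands still between calls to the robot, and variables do not carry over. Pictures are saved under pics/ and viewed, and the job is handed in when it is done.

```bash
ls; mkdir -p pics; cat > h.py <<'E'
import numpy as np, cv2
from plant import bot, get_state, viewer, job
def snap(n,f):
    s=viewer.snapshot(n); cv2.imwrite('pics/%s.png'%f,s['img'][:,:,::-1]); np.savez('pics/%s.npz'%f,**s); return s
def px(s,u,v,d=None):
    d=s['z_map'][int(v),int(u)] if d is None else d
    c=np.linalg.inv(s['K'])@np.array([u,v,1.])*d
    return s['R'].T@(c-s['t'])
def pxz(s,u,v,z):
    r=s['R'].T@np.linalg.inv(s['K'])@np.array([u,v,1.]); o=-s['R'].T@s['t']
    return o+r*(z-o[2])/r[2]
def proj(s,X):
    c=s['R']@np.array(X)+s['t']; c=s['K']@c; return c[:2]/c[2]
E
python3 - <<'E'
from h import *
a=snap('scene','sc0');b=snap('side','si0')
for s in(a,b): print(s['K'],s['R'],-s['R'].T@s['t'])
st=get_state();print(st)
for f in('sc0','si0'):
    i=cv2.imread('pics/%s.png'%f);cv2.imwrite('pics/%s_b.png'%f,cv2.resize(i,(800,600)))
E
```

```text
pics
[[385.01451035   0.         257.17801989]
 [  0.         385.01451035 190.59658673]
 [  0.           0.           1.        ]] [[ 0.78088622 -0.62441293  0.01803346]
 [-0.43565    -0.56505613 -0.70065729]
 [ 0.44768939  0.53927735 -0.71327004]] [-0.11009128 -0.70821427  1.10780765]
[[499.92287402   0.         258.63799929]
 [  0.         499.92287402 190.54760548]
 [  0.           0.           1.        ]] [[-0.93324076 -0.35908758 -0.01085315]
 [-0.22046814  0.59630927 -0.77188669]
 [ 0.28364676 -0.71796335 -0.63566748]] [0.00238739 1.25739793 1.27623622]
{'clock': 0.1, 'q': array([-2.02821192e-01,  2.59252384e-01,  1.53596389e+00,  1.64063410e-05,
        1.34801012e+00, -2.02782676e-01]), 'qvel': array([ 0.00013   , -0.00122122, -0.00393393,  0.00058139,  0.00097301,
       -0.00122574]), 'effort': array([ 2.99393134e-03, -4.38208973e+01, -2.84642941e+01,  7.21958186e-02,
        3.61894083e-02, -1.01468524e-04]), 'ee_pos': array([5.49508917e-01, 1.18804919e-04, 2.17914309e-01]), 'orientation': array([ 7.07228425e-01, -7.06984665e-01,  5.79540956e-04,  5.49733779e-04]), 'contact_force': array([-0.45666399, -0.02971364,  0.24412175]), 'moment': array([-0.00617105, -0.03258754,  0.01007428]), 'width': 0.09275869694085208}
```

View pics/sc0_b.png

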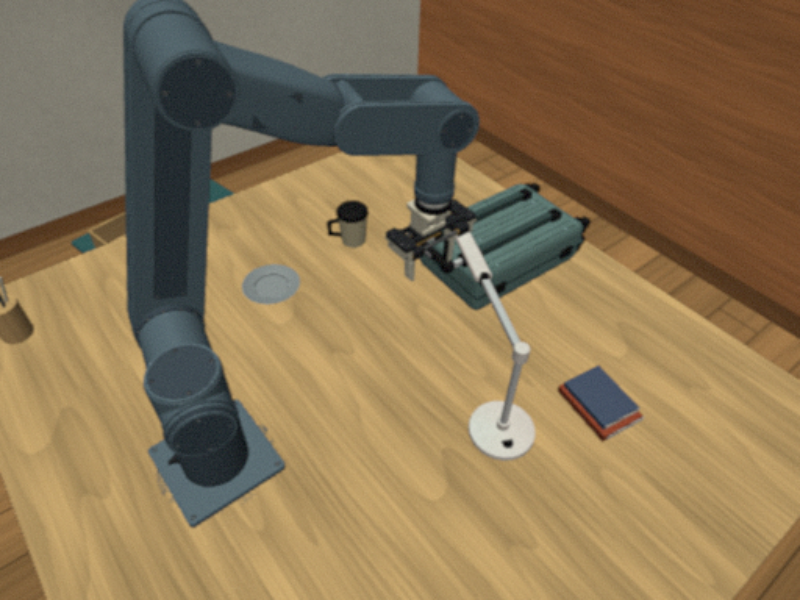

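View pics/si0_b.png

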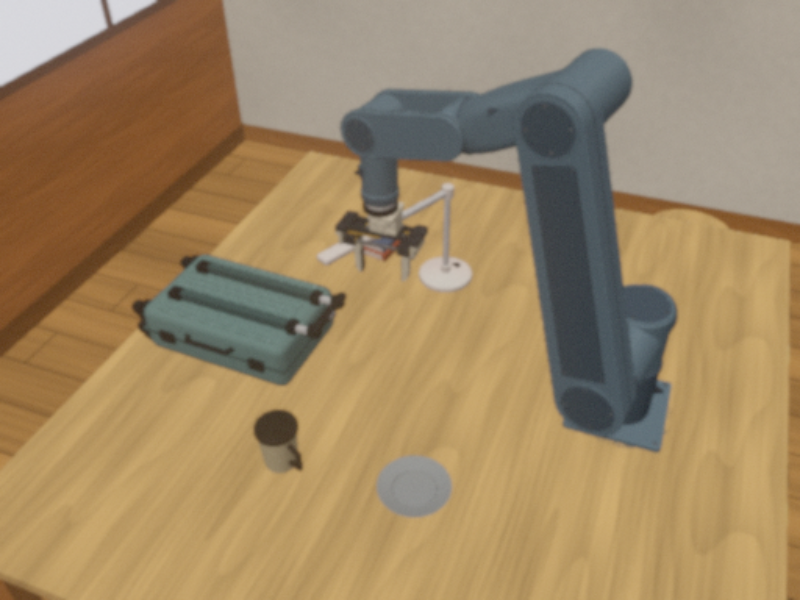

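The scene view shows the lamp arm running from its hub at (520,352) up-left to the head, partly behind the gripper. In the side view the case is at (240,315), with its grip at about (325,315) facing the robot. I'll enlarge both.

```bash
python3 - <<'E'
import cv2,numpy as np
i=cv2.imread('pics/si0.png');
cv2.imwrite('pics/c1.png',cv2.resize(i[155:250,80:230],None,fx=5,fy=5,interpolation=cv2.INTER_CUBIC))
cv2.imwrite('pics/c2.png',cv2.resize(i[105:195,190:310],None,fx=6,fy=6,interpolation=cv2.INTER_CUBIC))
E
```

```text
(no output)
```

View pics/c1.png

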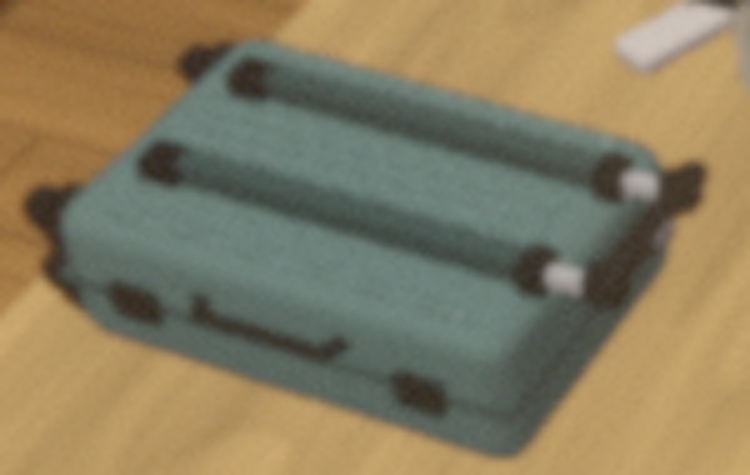

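View pics/c2.png

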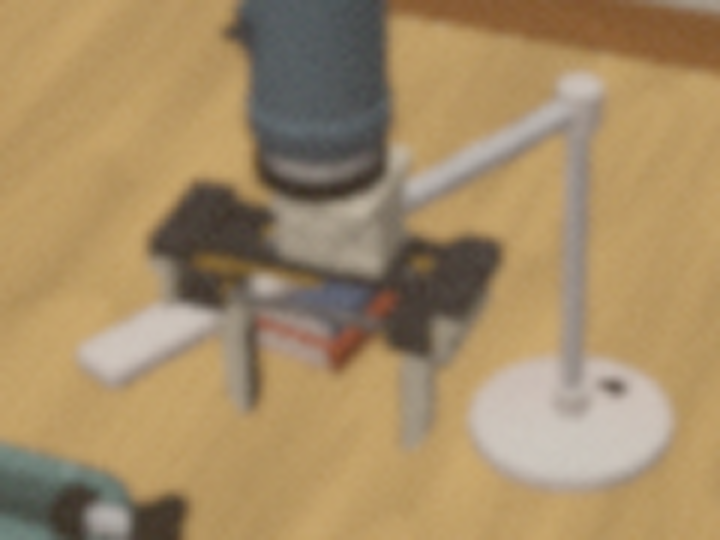

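```bash
python3 - <<'E'
from h import *
s=np.load('pics/si0.npz'); s={k:s[k] for k in s}
f=lambda x,y,k,o:((x+.5)/k-.5+o[0],(y+.5)/k-.5+o[1])
o1=(80,155);o2=(190,105)
print('hub',pxz(s,*f(580,87,6,o2),.278),px(s,*f(580,90,6,o2)))
print('foot',pxz(s,*f(571,420,6,o2),.01))
print('tip',pxz(s,*f(96,368,6,o2),.270),px(s,*f(100,362,6,o2)))
for n,x,y,z in[('capF',250,72,.149),('capN',160,158,.149),('colF',605,172,.149),('colN',530,265,.149),('barF',688,172,.159),('barN',603,278,.155),('btn',662,235,.148)]:
    print(n,pxz(s,*f(x,y,5,o1),z),px(s,*f(x,y,5,o1)))
# shell top plane by depth: points
v,u=np.mgrid[150:260,80:225]
P=np.array([px(s,a,b) for a,b in zip(u.ravel(),v.ravel())])
img=s['img'][150:260,80:225].reshape(-1,3).astype(int)
m=(abs(P[:,2]-.125)<.006)&(img[:,1]>img[:,0]+10)
r=cv2.minAreaRect(P[m,:2].astype(np.float32)*1000);print(m.sum(),r,cv2.boxPoints(r))
m=(P[:,2]>.132)&(P[:,2]<.165)&(img.max(1)<75)
m2=m
Q=P[m2]; print(len(Q))
x0=Q[:,0].min();
B=Q[Q[:,0]<x0+.03]; np.set_printoptions(precision=3,suppress=True)
print(np.c_[Q][np.argsort(Q[:,0])][:60:2])
E
```

```text
hub [ 0.50274859 -0.30477793  0.278     ] [ 0.50262374 -0.30456289  0.27594746]
foot [ 0.50330799 -0.30734284  0.01      ]
tip [0.66628345 0.06095973 0.27      ] [0.67008981 0.04879637 0.2647608 ]
capF [1.00636604 0.0335624  0.149     ] [1.0107745  0.02818855 0.14405032]
capN [1.01125047 0.14498479 0.149     ] [1.01733295 0.13827801 0.14220385]
colF [0.70273934 0.04793382 0.149     ] [0.69941918 0.05366753 0.15434389]
colN [0.70642329 0.15619134 0.149     ] [0.70568251 0.15735003 0.15018608]
barF [0.64138295 0.03828083 0.159     ] [0.63890204 0.04301407 0.16333768]
barN [0.65020751 0.15673233 0.155     ] [0.64759945 0.16116349 0.15951397]
btn [0.63570888 0.09529906 0.148     ] [0.63348517 0.09937941 0.15196145]
2435 ((880.19384765625, 95.33636474609375), (235.0152587890625, 367.4575500488281), 87.7406005859375) [[ 691.97534   -14.836632]
 [1059.1472    -29.323189]
 [1068.4124    205.50937 ]
 [ 701.2405    219.99591 ]]
411
[[0.632 0.076 0.159]
 [0.633 0.041 0.154]
 [0.634 0.048 0.146]
 [0.636 0.054 0.145]
 [0.637 0.043 0.146]
 [0.637 0.066 0.159]
 [0.637 0.115 0.157]
 [0.638 0.149 0.139]
 [0.638 0.162 0.146]
 [0.638 0.032 0.15 ]
 [0.638 0.057 0.147]
 [0.638 0.137 0.152]
 [0.638 0.154 0.144]
 [0.638 0.175 0.152]
 [0.639 0.055 0.155]
 [0.639 0.047 0.153]
 [0.639 0.167 0.15 ]
 [0.639 0.054 0.158]
 [0.639 0.079 0.155]
 [0.639 0.12  0.147]
 [0.64  0.043 0.163]
 [0.64  0.028 0.151]
 [0.64  0.125 0.156]
 [0.64  0.062 0.15 ]
 [0.64  0.16  0.139]
 [0.64  0.11  0.148]
 [0.64  0.069 0.151]
 [0.64  0.142 0.142]
 [0.64  0.059 0.157]
 [0.64  0.117 0.153]]
```

Hinge-to-tip measures 0.401 m against the 0.400 given, and the heights agree too. Next I push the lamp arm clockwise with closed fingers.

```bash
python3 - <<'E'
from h import *
h=np.array([.503,-.306]); q=[.70711,-.70711,0,0]
bot.gripper_close(grip_force=5)
z=.215
bot.move_straight([.523,-.151,z],v=.2)
for d in (66,50,35,20,6):
    a=np.radians(d);c,s_=np.cos(a),np.sin(a)
    off=.0175*s_+.0075*c+.008
    p=h+.15*np.array([c,s_])-off*np.array([s_,-c])
    bot.move_straight([*p,z],v=.12); print(d,get_state()['contact_force'],get_state()['ee_pos'])
bot.move_straight([.60,-.20,.24],v=.25)
print(get_state()['clock'])
snap('scene','sc1');snap('side','si1')
for f in('sc1','si1'):
    i=cv2.imread('pics/%s.png'%f);cv2.imwrite('pics/%s_b.png'%f,cv2.resize(i,(800,600)))
E
```

```text
66 [ 0.60505142 -0.60357257 -0.16733584] [ 0.5396042  -0.1569827   0.21481212]
50 [-0.59110565 -0.47319186 -0.71823048] [ 0.57884654 -0.1737122   0.21471572]
35 [ 0.04668785 -0.16837969 -0.4654125 ] [ 0.61150477 -0.19984072  0.2148866 ]
20 [-0.30811859 -0.40509566 -0.05804513] [ 0.63643775 -0.23452373  0.21494363]
6 [ 0.42043321 -0.23882649  0.04186992] [ 0.65020488 -0.27281745  0.21493607]
5.2917
```

View pics/si1_b.png

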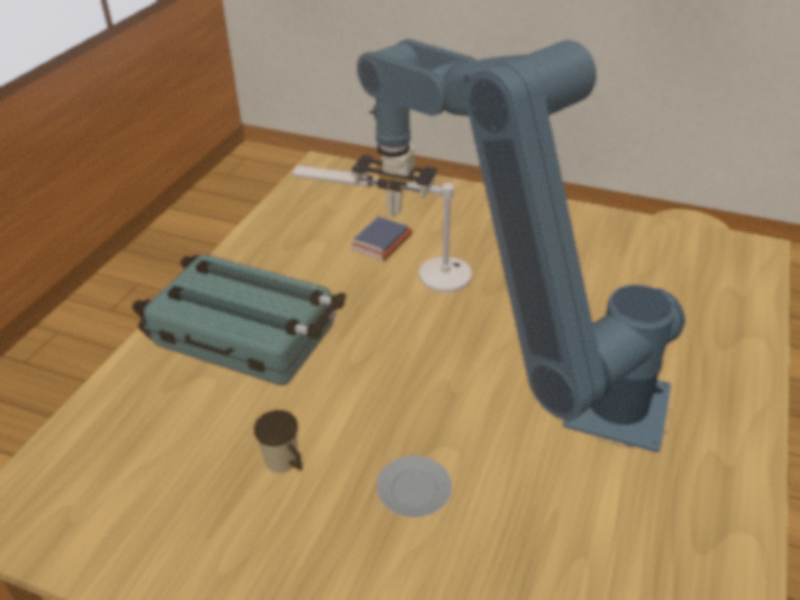

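View pics/sc1_b.png

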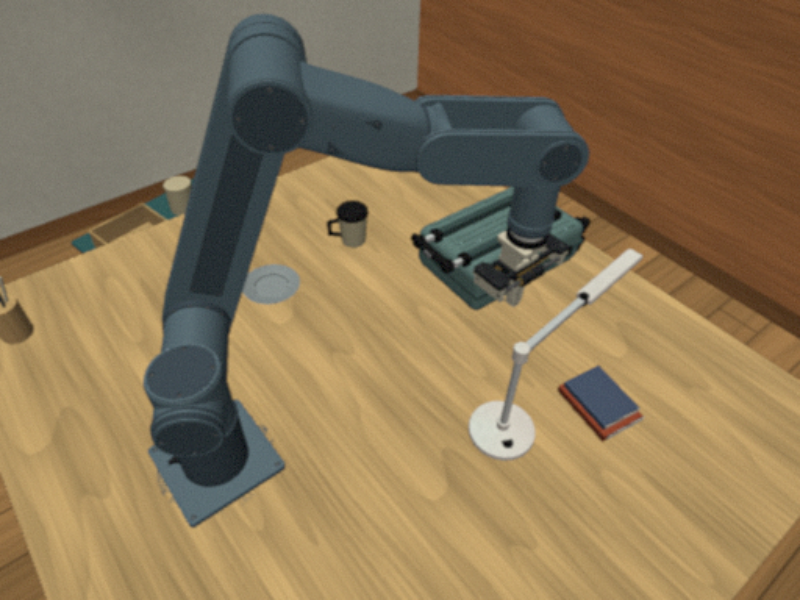

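The lamp arm is now well clear: in the side view its tip is at (297,173), beyond the books. Now I look closely at the bar with the wrist camera.

```bash
python3 - <<'E'
from h import *
bot.let_go()
yaw=-.041
from scipy.spatial.transform import Rotation as R
r=(R.from_euler('z',yaw)*R.from_euler('x',-90,degrees=True)).as_quat(scalar_first=True); print(r)
bot.move_straight([.60,0.05,.29],v=.3,orientation=list(r))
bot.move_straight([.635,0.10,.29],v=.2)
s=snap('wrist','w2');i=cv2.imread('pics/w2.png');cv2.imwrite('pics/w2_b.png',cv2.resize(i,(800,600)))
print(-s['R'].T@s['t'],s['R'],get_state()['clock'],get_state()['ee_pos'])
snap('side','si2')
i=cv2.imread('pics/si2.png');
cv2.imwrite('pics/c3.png',cv2.resize(i[125:250,100:260],None,fx=5,fy=5,interpolation=cv2.INTER_CUBIC)[:600])
E
```

```text
[ 0.70695821 -0.70695821  0.01449467 -0.01449467]
[0.63805302 0.16913435 0.45511028] [[ 0.9991516  -0.04116777 -0.00114035]
 [-0.03952535 -0.96633218  0.25424372]
 [-0.01156861 -0.25398295 -0.96713951]] 8.375 [0.63467405 0.09839159 0.28935429]
```

View pics/w2_b.png

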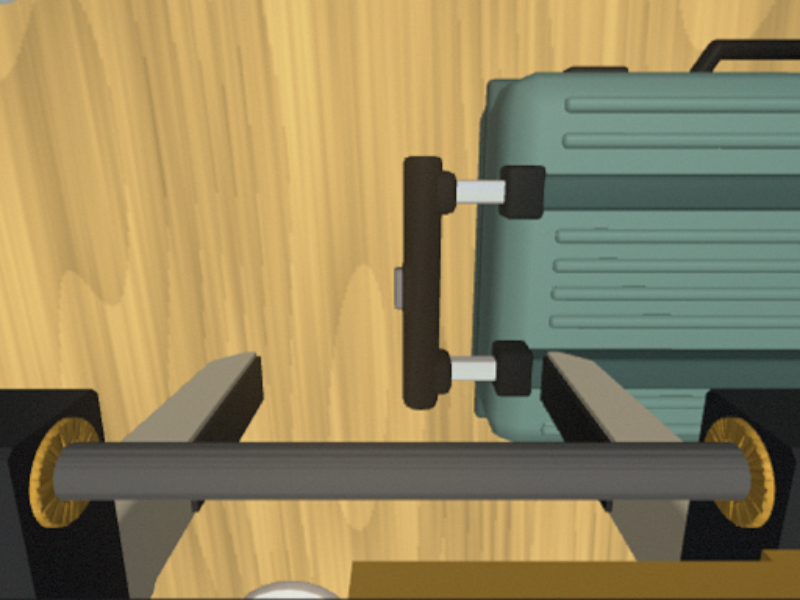

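View pics/c3.png

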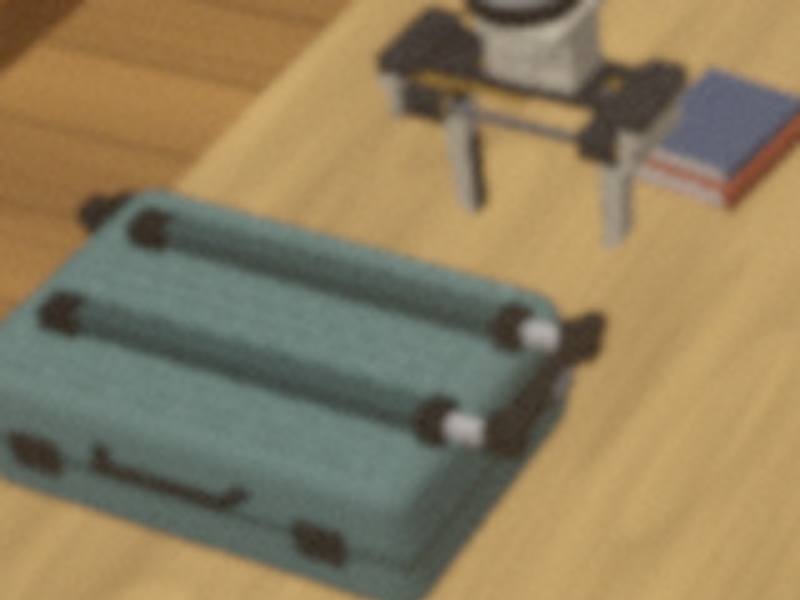

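The wrist view shows the bar running from (422,157) to (420,408), about 37 px thick, with the grey button at (399,288) on its left, robot-side face. The bottom of the bar is nearer to the fingers.

```bash
python3 - <<'E'
from h import *
np.set_printoptions(precision=4,suppress=True)
s=np.load('pics/w2.npz'); s={k:s[k] for k in s}
g=lambda u,v,z:pxz(s,(u+.5)/1.5625-.5,(v+.5)/1.5625-.5,z)
A=g(422.5,157,.148);B=g(420,409,.148);print(A,B,np.linalg.norm(A-B),(A+B)/2)
print('btn',g(396,288,.148),'edges',g(404,240,.148),g(440,240,.148))
for a in[(421,240),(421,330),(460,190),(700,60)]:
    print(a,px(s,a[0]/1.5625,a[1]/1.5625))
d=A-B; print('yaw',np.arctan2(-d[0],d[1]))
print('tubes',g(520,192,.149),g(513,368,.149))
# shell line: groove edges
a,b=g(545,175,.125),g(790,175,.125);print(np.arctan2((b-a)[1],(b-a)[0]))
a,b=g(532,350,.125),g(790,350,.125);print(np.arctan2((b-a)[1],(b-a)[0]))
E
```

```text
[0.6494 0.1702 0.148 ] [0.6431 0.0177 0.148 ] 0.15259609267894528 [0.6462 0.094  0.148 ]
btn [0.6314 0.0962 0.148 ] edges [0.6373 0.1244 0.148 ] [0.658  0.1236 0.148 ]
(421, 240) [0.6469 0.1257 0.1603]
(421, 330) [0.6453 0.0729 0.1586]
(460, 190) [0.6706 0.151  0.1434]
(700, 60) [0.8295 0.2224 0.0879]
yaw -0.041480664528945735
tubes [0.7035 0.149  0.149 ] [0.7008 0.0433 0.149 ]
-0.04114901022202821
-0.04076402142250017
```

Bar length comes out at 152.6 mm (150 given), the button face 15 mm in front of the axis (16 given), and the yaw is −0.041 by every route. Descending and gripping at the button.

```bash
python3 - <<'E'
from h import *
np.set_printoptions(precision=4,suppress=True)
c=np.array([.6465,.096])
bot.move_straight([*c,.20],v=.2)
print(bot.move_straight([*c,.134],v=.1,threshold=8))
bot.sleep(.2);st=get_state();print(st['ee_pos'],st['contact_force'],st['width'])
bot.gripper_close(grip_force=30)
bot.sleep(.2);st=get_state();print(st['ee_pos'],st['contact_force'],st['width'],st['clock'])
snap('side','si3');s=snap('wrist','w3')
cv2.imwrite('pics/w3_b.png',cv2.resize(s['img'][:,:,::-1],(800,600)))
E
```

```text
False
[0.647  0.096  0.1349] [-0.353  -0.0853  0.4522] 0.09291557650854167
[0.6461 0.096  0.1339] [-3.7357  0.0939  2.2771] 0.02111734857702948 11.35
```

View pics/w3_b.png

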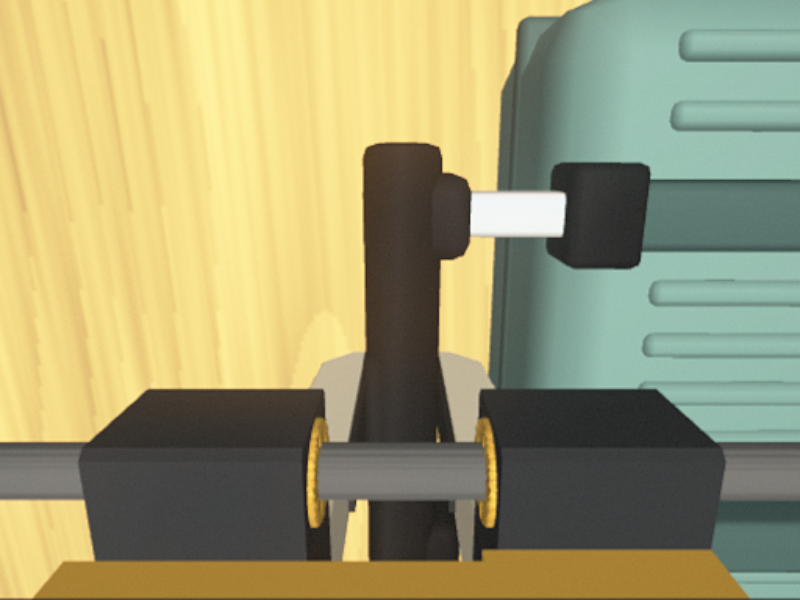

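Width is 21 mm, so the bar is gripped with the button flush; the picture shows the fingers either side of the bar at (400,400). Pulling out.

```bash
python3 - <<'E'
from h import *
np.set_printoptions(precision=4,suppress=True)
c=np.array([.6465,.096]); u=np.array([-np.cos(.0412),np.sin(.0412)])
for d in(.03,.08,.12,.15,.163):
    bot.move_straight([*(c+u*d),.134],v=.08); st=get_state();print(d,st['ee_pos'],st['contact_force'],st['width'])
bot.sleep(.3);st=get_state();print(st['ee_pos'],st['contact_force'],st['width'],st['clock'])
s=snap('side','si4')
i=cv2.imread('pics/si4.png');
cv2.imwrite('pics/c4.png',cv2.resize(i[125:250,80:240],None,fx=5,fy=5,interpolation=cv2.INTER_CUBIC)[:600])
E
```

```text
0.03 [0.6163 0.0973 0.1339] [-0.6493 -0.2358 -1.2698] 0.021290064134995536
0.08 [0.5662 0.0994 0.1339] [-1.2149  1.7496 -2.4202] 0.021156852044227924
0.12 [0.5261 0.1011 0.1339] [-0.1253  2.4695 -2.5963] 0.02167245274058145
0.15 [0.4961 0.1019 0.1339] [-1.2595 -1.4413 -4.111 ] 0.02166713557530685
0.163 [0.4834 0.1027 0.1339] [ 0.1295 -0.9658 -4.7087] 0.021573150062423028
[0.4834 0.1027 0.1339] [-1.87   -0.4395 -3.4784] 0.02145140287478905 14.5333
```

View pics/c4.png

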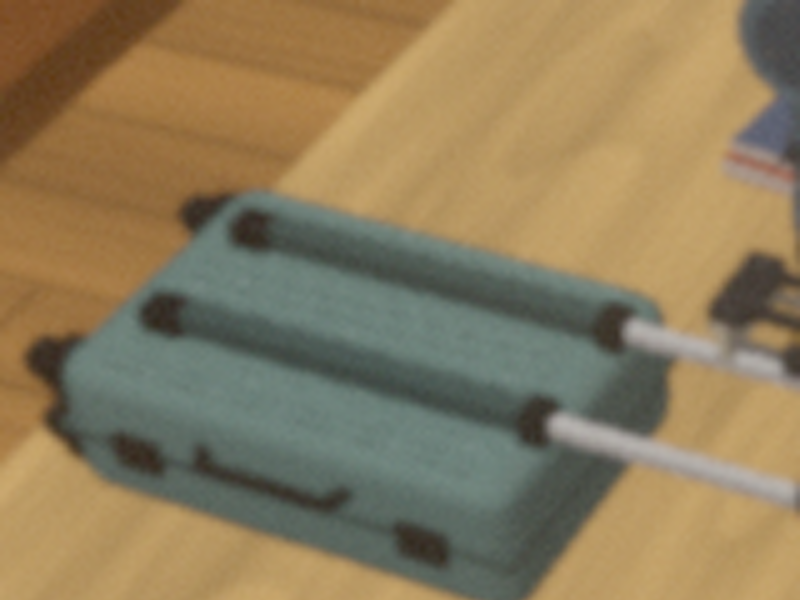

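The handle is out and the shell has not moved: its cap is at (250,227) in this crop, the same image spot as before. I pull a few mm more onto the end stop, let go, and check the lock.

```bash
python3 - <<'E'
from h import *
np.set_printoptions(precision=4,suppress=True)
c=np.array([.6465,.096]); u=np.array([-np.cos(.0412),np.sin(.0412)])
for d in(.165,.167):
    bot.move_straight([*(c+u*d),.134],v=.03);bot.sleep(.15); st=get_state();print(d,st['ee_pos'],st['contact_force'],st['width'])
bot.let_go(); bot.sleep(.3)
e=c+u*.165
bot.move_straight([*e,.21],v=.15)
bot.move_straight([*(e-[0,.06]),.26],v=.2)
s=snap('wrist','w5');cv2.imwrite('pics/w5_b.png',cv2.resize(s['img'][:,:,::-1],(800,600)))
s=snap('side','si5')
i=cv2.imread('pics/si5.png');
cv2.imwrite('pics/c5.png',cv2.resize(i[125:250,80:240],None,fx=5,fy=5,interpolation=cv2.INTER_CUBIC)[:600])
print(get_state()['clock'])
E
```

```text
0.165 [0.4828 0.1028 0.1342] [ 5.6654 -0.2696 -9.0667] 0.021434743656054744
0.167 [0.4803 0.1029 0.1341] [ 5.2989  0.1087 -7.5668] 0.021635242525805534
18.2
```

View pics/w5_b.png

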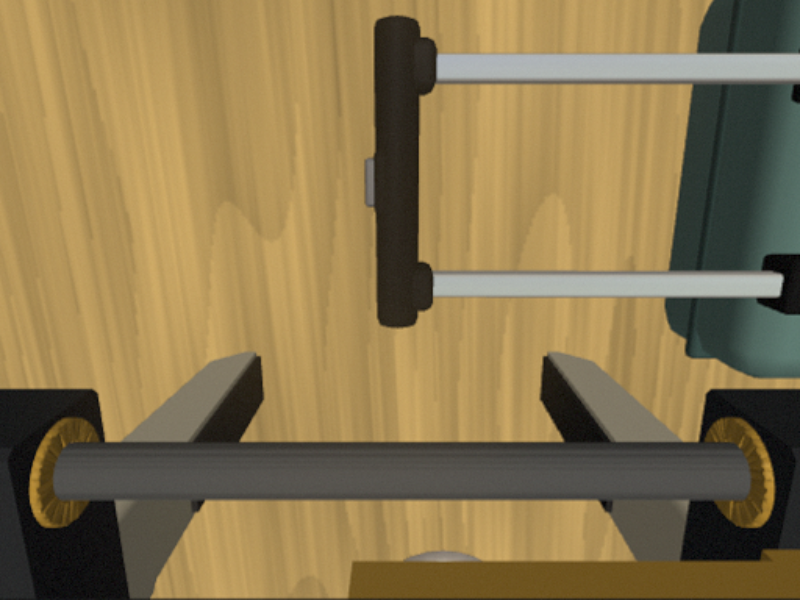

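View pics/c5.png

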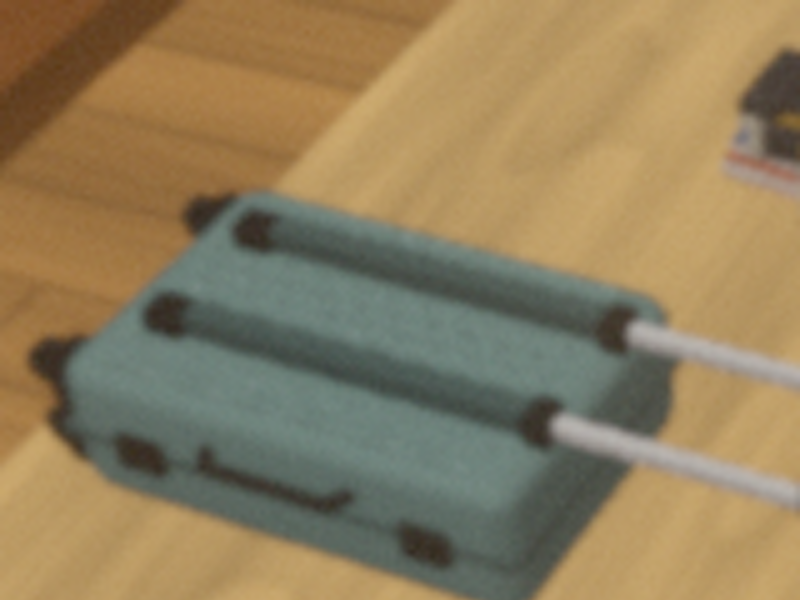

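The button at (370,182) stands proud again by about 9 px (22 mm bar ≈ 43 px, so about 4.6 mm), and the case shifted only a few mm. Next I locate the bar and verify the lock with a small axial tug during the grasp.

```bash
python3 - <<'E'
from h import *
np.set_printoptions(precision=4,suppress=True)
s=np.load('pics/w5.npz'); s={k:s[k] for k in s}
g=lambda u,v,z:pxz(s,(u+.5)/1.5625-.5,(v+.5)/1.5625-.5,z)
A=g(397.5,16,.148);B=g(398,327,.148);m=(A+B)/2;print(A,B,np.linalg.norm(A-B),m)
print('btn',g(365,182,.148))
u=np.array([np.cos(.0412),-np.sin(.0412)]);n=np.array([-u[1],u[0]])
c=m[:2]-.029*n; print(c)
E
```

```text
[0.4849 0.1791 0.148 ] [0.4785 0.0261 0.148 ] 0.15307896051292802 [0.4817 0.1026 0.148 ]
btn [0.4651 0.1036 0.148 ]
[0.4805 0.0736]
```

```bash
python3 - <<'E'
from h import *
np.set_printoptions(precision=4,suppress=True)
c=np.array([.4806,.074]); u=np.array([np.cos(.0412),-np.sin(.0412)])
bot.move_straight([*c,.20],v=.2)
print(bot.move_straight([*c,.129],v=.12,threshold=8))
bot.gripper_close(grip_force=30); bot.sleep(.2)
st=get_state();print(st['ee_pos'],st['contact_force'],st['width'])
for d in(.004,-.001):
    bot.move_straight([*(c+u*d),.129],v=.03);bot.sleep(.2);st=get_state();print(d,st['ee_pos'],st['contact_force'],st['width'])
print(st['clock'])
s=snap('wrist','w6');cv2.imwrite('pics/w6_b.png',cv2.resize(s['img'][:,:,::-1],(800,600)))
E
```

```text
False
[0.4805 0.074  0.1289] [-0.6585 -0.0284 -0.4692] 0.020902249418849047
0.004 [0.482  0.074  0.1289] [-8.9492 -0.1763  8.0242] 0.02099050456510242
-0.001 [0.4796 0.074  0.129 ] [-1.0855 -0.5846  1.2594] 0.02110521423011424
21.75
```

View pics/w6_b.png

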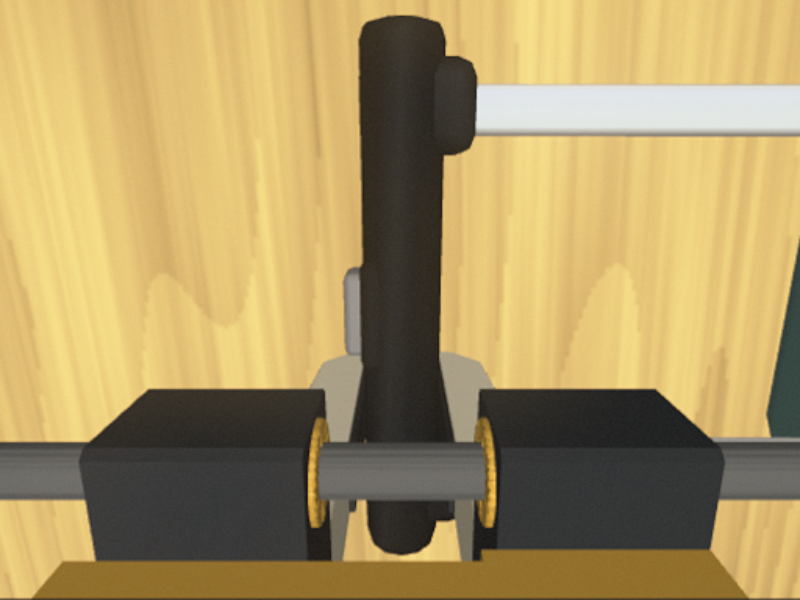

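The tug met 9 N within 2 mm of motion, far above the 1.5 N sliding friction, so the handle is locked. The button at (352,310) is out and clear of the fingers. Now I lift along the arc about the far edge.

```bash
python3 - <<'E'
from h import *
from scipy.spatial.transform import Rotation as R
np.set_printoptions(precision=4,suppress=True)
u=np.array([np.cos(.0412),-np.sin(.0412),0]);n=np.array([-u[1],u[0],0])
p0=np.array([.4796,.074,.129]); q0=R.from_euler('z',-.0412)*R.from_euler('x',-90,degrees=True)
piv=p0+u*.588; piv[2]=0
for th in np.linspace(0,.175,8)[1:]:
    r=R.from_rotvec(n*th); p=piv+r.apply(p0-piv)
    bot.move_straight(list(p),v=.06,orientation=list((r*q0).as_quat(scalar_first=True)))
    st=get_state();print(round(th,3),p,st['ee_pos'],st['contact_force'],st['width'])
bot.sleep(.5);st=get_state();print(st['ee_pos'],st['contact_force'],st['width'],st['clock'])
a=snap('side','si7');b=snap('scene','sc7');s=snap('wrist','w7')
cv2.imwrite('pics/w7_b.png',cv2.resize(s['img'][:,:,::-1],(800,600)))
cv2.imwrite('pics/si7_b.png',cv2.resize(a['img'][:,:,::-1],(800,600)))
cv2.imwrite('pics/sc7_b.png',cv2.resize(b['img'][:,:,::-1],(800,600)))
E
```

```text
0.025 [0.483  0.0739 0.1437] [0.4833 0.0739 0.1431] [ 1.0677  1.1924 -6.3042] 0.021763739503622342
0.05 [0.4868 0.0737 0.1582] [0.4868 0.0737 0.1578] [ 1.6077  0.6852 -6.2156] 0.021488521906147896
0.075 [0.4909 0.0735 0.1727] [0.4909 0.0736 0.1723] [ 1.1524  1.1808 -6.4788] 0.021499583049598335
0.1 [0.4954 0.0733 0.1871] [0.4954 0.0734 0.1866] [ 0.4085  0.7967 -6.206 ] 0.021367337043741753
0.125 [0.5003 0.0731 0.2013] [0.5002 0.0732 0.2009] [ 0.5027 -0.2937 -6.5209] 0.02104708592427437
0.15 [0.5055 0.0729 0.2154] [0.5054 0.073  0.215 ] [ 0.9421  0.072  -6.5633] 0.021331404455350783
0.175 [0.511  0.0727 0.2294] [0.511  0.0727 0.229 ] [ 0.093  -0.0418 -6.179 ] 0.02095339801295938
[0.5111 0.0727 0.2294] [ 0.4229  0.0746 -6.0906] 0.021059659767781902 25.1
```

View pics/si7_b.png

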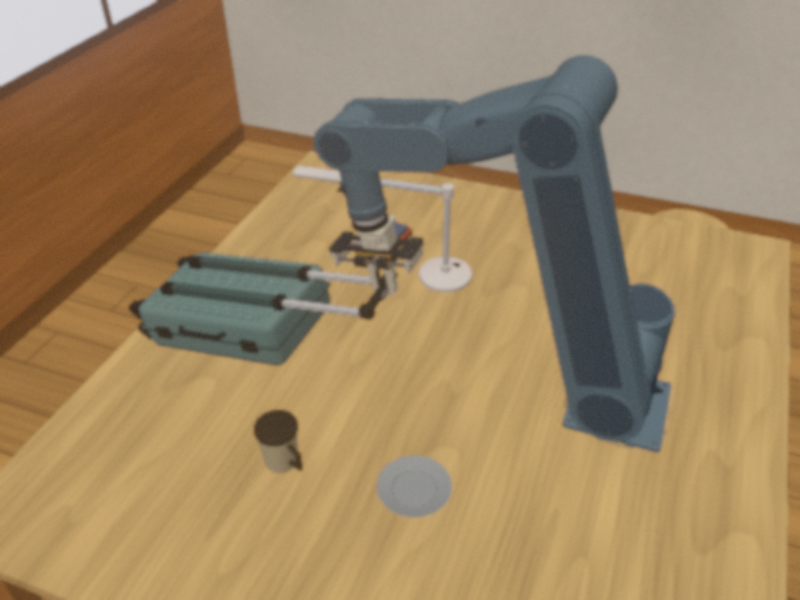

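View pics/w7_b.png

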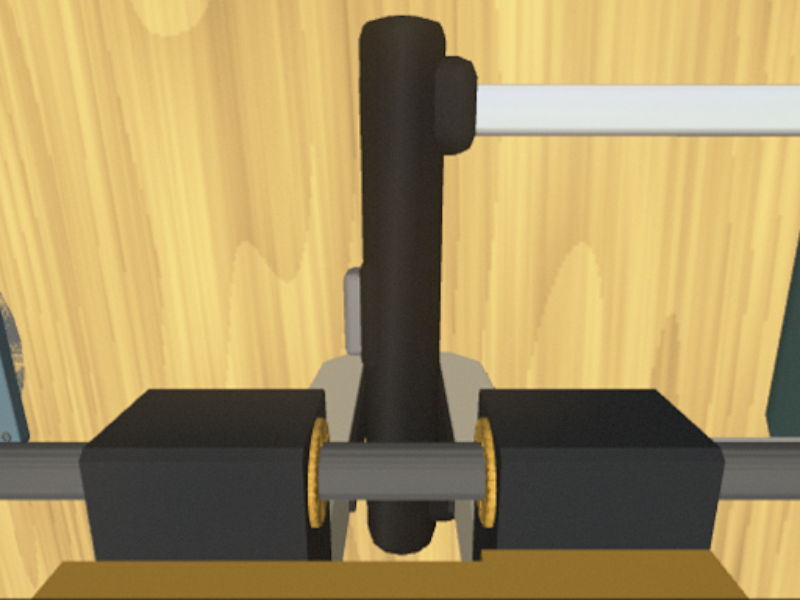

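View pics/sc7_b.png

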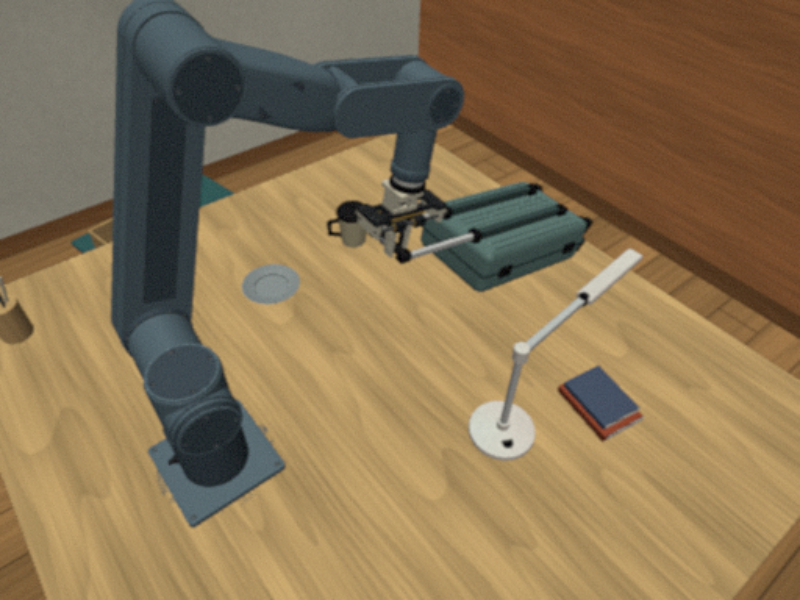

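The grip end is up: the bar is at z ≈ 0.248 and carries about 6 N steadily. The wrist view is the same as before the lift, with the button out at (352,310). The bystanders and the lamp are where they were.

```bash
python3 -c "
from h import *
print(job.hand_in()); print(get_state()['clock'])"
```

```text
the job is handed in; nothing more can be done
None
the job is handed in; nothing more can be done
```

The trolley case is ready and the job was handed in at about 25 s of the 61 s allowed. The robot reports no verdict.

- **Lamp:** I pushed the arm clockwise with closed fingers. The pictures show it well clear to the right of the case.
- **Handle:** I squeezed the button in by gripping across the bar, pulled the handle out to the end of its travel, and let go. The button stood out about 4.6 mm again. A small push on the bar then met 9 N within 2 mm, so the handle is locked. By the gripper's positions the handle came out about 160 mm. The case shifted only a few mm.
- **Lift:** I gripped the bar 29 mm to the right of the button, with the grip set to 30 N, and raised it about the case's far bottom edge. The bar is now at about 0.248 m, 10 cm up, with the case tilted about 0.175 rad. The load is steady at about 6 N and the gripper width is 21 mm.

In the last pictures the button is out and clear of the fingers, and the cup, plate and books look unmoved. I judged that by eye and did not re-measure their positions. None of the checks failed or disagreed.

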